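Fit the tuck-under lid of a wooden workshop kit box

TASK

Lift the lid, the board with the grip bar, out of the slotted stand, lean it on the sloped rest with the grip bar upwards and its lower edge down at the ledge, and let go so that it rests there and can be taken again by its bar. Then close the kit box with it: tuck one end under the box's lip and lower the other until the lid lies flat on its seat inside the walls, grip bar up, and let go. Leave the plain board in the stand and all other things where they are.

Things in the scene. Friction and masses are not known exactly. Their poses are not given: they have to be found in the camera images.
- lid_centre (a point): Centre of the lid's board: loose, plain wood, 130 mm long (its z axis), 100 wide (y), 8 thick (x), about 0.14 kg, a grip bar in the middle of its +x face. At the start it stands on a 100 mm edge in either slot of the stand, z up, bar towards the stand's +x. On the rest and in the box the bar faces up. The two 100 mm ends are alike: either may be tucked in.
- lid_bar (a point): Centre of the lid's grip bar, a wooden bar 50 mm long (z), 18 mm wide (y), standing 30 mm out (x) from the board's face. It is 19 mm out along x from lid_centre; same axes.
- blank_centre (a point): Centre of a plain board of the same size and axes without a grip bar, standing in the stand's other slot; it stays there.
- stand: Fixed wooden stand 120 x 120 mm, 36 mm high, origin at the centre of its underside, z up. Two slots run along its y, centred at x = -32 and +32 mm, 11 mm wide, 30 mm deep (slot floor 6 mm above the table). The boards stand loosely in them, up to 6 degrees off upright, 100 mm of each showing above.
- rest_foot (a point): Foot of the fixed wooden sloped rest: middle of the line where slope meets ledge, 30 mm above the table; z up, y along the ledge. A flat slope rises from here towards -x at 40 degrees from level, 84 mm long, 120 wide, 10 thick; beyond and under its upper end is free space: a leaning lid's top 46 mm overhangs. The ledge stands 14 mm square off the slope.
- rest_lean (a point): Where lid_centre is when the lid lies on the slope with its lower edge at the ledge: 65 mm up the slope from rest_foot and 4 mm off it. Same axes as rest_foot.
- box_seat (a point): Where lid_centre is when the lid is home: middle of the fixed wooden kit box's opening, 54 mm above the table; z up, x along the box to its lip end. Opening 135 mm (x) by 108 (y), walls 10 thick. The lid lies on a seat 50 mm above the table (4 mm below this point), 6 to 8 mm wide all round inside. The side walls and the -x wall end 60 mm above the table.
- box_lip (a point): Middle of the lower inner edge of the box's lip, a bar across its whole width at the +x end; axes as box_seat, which is 53.5 mm to -x. It is 65 mm above the table, 15 mm above the seat; the lip is 10 mm thick (top at 75 mm) and overhangs the opening by 14 mm: the end wall's inner face is 14 mm to +x of this point. So the lid only goes in tilted, one end first.
- sander: Loose cork sanding block 85 x 45 x 35 mm; a bystander to be left alone. Origin at its underside.
- tape: Loose tape measure about 70 x 36 x 62 mm; a bystander to be left alone. Origin at its underside.
- glue: Loose pale glue bottle, 52 mm across, 150 mm high; a bystander to be left alone. Origin at its underside.
- varnish: Loose amber jar, 70 mm across, 85 mm high; a bystander to be left alone. Origin at its underside.
- hammer: Loose hammer 260 mm long; a bystander to be left alone. Origin at its underside.
- cup: Loose pale cup, 76 mm across, 90 mm high; a bystander to be left alone. Origin at its underside.
There are look-alikes about, which are no part of the job. What is shaped like the part that bears rest_foot but green is not meant. Leave any orange look-alike of the part that bears lid_centre alone.

How it is judged:
On the way:
1. the lid leans on the sloped rest, grip bar up, lower edge at the ledge, let go and at rest (distance between lid_centre and rest_lean below 0.02 m and angle between lid_centre's own x axis and vertical between 0.58 and 0.82 rad and angle between the y axis of lid_centre and the y axis of rest_lean, either way round below 0.2 rad and contact force between the fingers and lid below 0.1 N and linear speed of lid below 0.02 m/s), for 0.3 s.
At the end, for the whole second after the job is handed in: The lid lies home in the kit box: its centre within 6 mm along, 7 mm across and 3 mm in height of box_seat (so one end is under the lip), flat within 0.04 rad, grip bar up, square to the box within 0.09 rad, and at rest (x of lid_centre in the frame of box_seat between -0.006 and 0.006 m and y of lid_centre in the frame of box_seat between -0.007 and 0.007 m and z of lid_centre in the frame of box_seat between -0.003 and 0.003 m and angle between lid_centre's own x axis and vertical below 0.04 rad and angle between the y axis of lid_centre and the y axis of box_seat, either way round below 0.09 rad and linear speed of lid below 0.01 m/s and angular speed of lid below 0.1 rad/s); the robot touches nothing.
It fails at once if the plain board is moved more than 40 mm or taken out of the stand (distance of blank_centre from where it was at the start of the episode above 0.04 m).
It fails at once if another loose thing (sanding block, tape measure, bottle, jar, hammer, cup) is pushed or knocked more than 30 mm (distance of any of sander, tape, glue, varnish, hammer, cup from where it was at the start of the episode above 0.03 m).
It also fails if it takes over 70 s, if anything falls off the work surface, if the arm or the gripper's body presses on something with over 40 N, if the wrist force passes 120 N, or if a joint passes its speed limit or range.

ROBOT

A 6-joint arm with a two-finger parallel gripper is mounted at the origin on the work surface. World frame = base frame: x ahead of the robot, y to its left, z up, the work surface at z = 0. Lengths are in m, angles in rad, forces in N, time in s.
With the tool pointing down it reaches from about 0.35 to 0.925 m from the base axis. Payload 6.4 kg.
Tool frame: the origin (TCP) lies midway between the tips of the shut fingers; the grasp point (between the pads) lies bot.grip_point_offset behind it (bot.grip_point_offset is the distance from the TCP to the grasp point, in m); z points along the fingers, y is the direction in which the jaws open and shut (so a half turn about z gives the same grasp; the last joint's range is limited). The gripper opens to 94 mm and grips with 3 to 60 N. Pads are 16 mm wide; open, the fingers measure 119 mm over their backs; the gripper's body (75 mm by 177 mm) begins 78 mm behind the grasp point.
Start: joints at [1.101, 0.245, 1.558, -0, 1.339, -0.174], TCP at [0.189, 0.622, 0.205] pointing down, gripper open.
Joint ranges: [-3.13, 3.13], [-1.02, 2.26], [0.13, 2.54], [-0.95, 4.09], [0.21, 2.88], [-2.74, 2.74]. Speed limits (rad/s): [2.57, 2.57, 3.14, 3.14, 3.14, 3.14].

INTERFACE

Orientations are given as [roll, pitch, yaw] about the fixed x, y, z axes, in that order (R = Rz(yaw) Ry(pitch) Rx(roll)).
In Python, from rig import bot, vision, close_job, get_clock, get_joint_positions, get_dq, get_joint_torque, get_tool_pos, get_orientation, get_contact_force, get_moment, get_finger_gap gives the robot as it stands. Calls block until the motion is done:
- bot.reach(position, orientation): joint-space move of the TCP to a pose.
- bot.move_straight(position, ori=None, v=0.15, guard=None): straight line of the TCP; ori=None keeps the orientation; v is the mean speed in m/s. With guard (N) it stops when the force on the tool has changed by that much, and returns True; else False.
- bot.movej(angles): joint-space move.
- bot.gripper_to(opening, squeeze=None): finger opening in m; squeeze is the grip in N (None keeps the last); returns when the fingers have stopped.
- bot.hold(seconds).
- bot.solve_ik(position, orientation): joint angles nearest the present ones, or None.
- vision.get_image(name): name is "scene" or "side" or "wrist"; returns a dict with "frame" (384x512x3 uint8, red, green, blue), "fx", "fy", "cx", "cy" (pixels), "R" (3x3) and "t" (3): a world point X has camera coordinates R X + t; the wrist camera has in their place "hand_eye" (4x4, takes a point from camera to tool coordinates, whose origin is the TCP and whose axes are the flange's). Camera axes: x right, y down, z forward; pixel columns grow to the right and rows downward; lengths in m; the calibration is good to about 2 mm. A picture is of the moment at which its call begins: read the wrist's pose just before it. There is no depth.
A pose or a line that the arm cannot do raises bot.IKError and nothing moves.
- close_job(): hands the job in, once; it reports no verdict.
Readings, each from a call of its own:
- get_clock(): time.
- get_joint_positions(): joint angles.
- get_dq(): joint speeds.
- get_joint_torque(): joint torques, N m.
- get_tool_pos(): TCP position.
- get_orientation(): TCP orientation.
- get_contact_force(): force on the tool from outside, world axes, zero at the start.
- get_moment(): the same for the moment, N m.
- get_finger_gap(): finger opening in m.
Only numpy, scipy, OpenCV 4.12 (cv2) and the standard library are available. Lean on these libraries where they do the work, as an engineer would, in place of code of your own. Each camera call takes 0.05 s, during which the arm holds its last target.

## Working session

There is one attempt and no reset: what is moved stays moved. The work goes in short steps, each a Python script; the robot and the scene stay as the last script left them, time stands still between calls to the robot, and variables do not carry over. Pictures are saved under pics/ and viewed, and the job is handed in when it is done.

```bash
ls; mkdir -p pics; python3 - <<'E'
from rig import *
import cv2, pickle
print(get_clock(), bot.grip_point_offset, get_tool_pos(), get_orientation(), get_finger_gap())
D={}
for n in ["scene","side","wrist"]:
    d=vision.get_image(n); D[n]=d
    cv2.imwrite(f"pics/{n}0.png",cv2.resize(d["frame"][:,:,::-1],(800,600),interpolation=cv2.INTER_CUBIC))
    print(n,{k:v for k,v in d.items() if k!="frame"})
pickle.dump(D,open("d0.pkl","wb"))
E
```

```text
pics
0.0 0.0188 [0.18919194 0.62123865 0.20437214] [-3.13971885e+00 -3.16578617e-04  2.84578825e+00] 0.09391922487942436
scene {'fx': 438.40347570855283, 'fy': 438.40347570855283, 'cx': 259.1250944854205, 'cy': 189.01018840434455, 'R': array([[ 0.40106213,  0.91593307,  0.01468898],
       [ 0.71113238, -0.30119752, -0.63527222],
       [-0.57744255,  0.26522944, -0.77214859]]), 't': array([-0.24324321, -0.34341212,  1.49466571])}
side {'fx': 365.18718905727417, 'fy': 365.18718905727417, 'cx': 259.9452708273277, 'cy': 188.1949482359253, 'R': array([[-0.71819023, -0.69584435, -0.00185184],
       [-0.52165182,  0.54016126, -0.66038261],
       [ 0.4605238 , -0.47331433, -0.75092701]]), 't': array([0.40333094, 0.33298056, 0.59468254])}
wrist {'fx': 287.0428297154219, 'fy': 287.0428297154219, 'cx': 253.90993809728198, 'cy': 191.12174172882652, 'hand_eye': array([[ 1.75505779e-04, -9.57155120e-01, -2.89575631e-01,
         8.53533748e-02],
       [ 9.99999943e-01,  2.51160857e-04, -2.24100802e-04,
         5.76695860e-05],
       [ 2.87229293e-04, -2.89575575e-01,  9.57155110e-01,
        -1.79700666e-01],
       [ 0.00000000e+00,  0.00000000e+00,  0.00000000e+00,
         1.00000000e+00]])}
```

View pics/scene0.png

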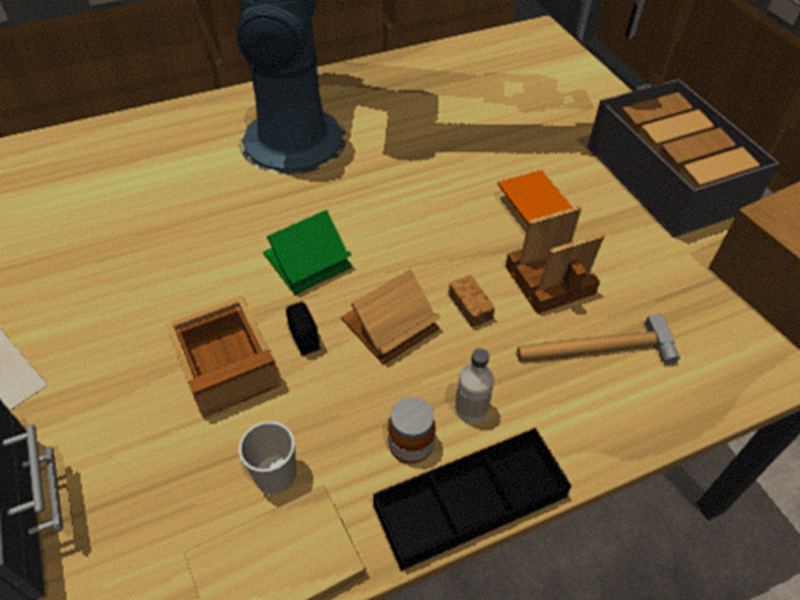

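View pics/side0.png

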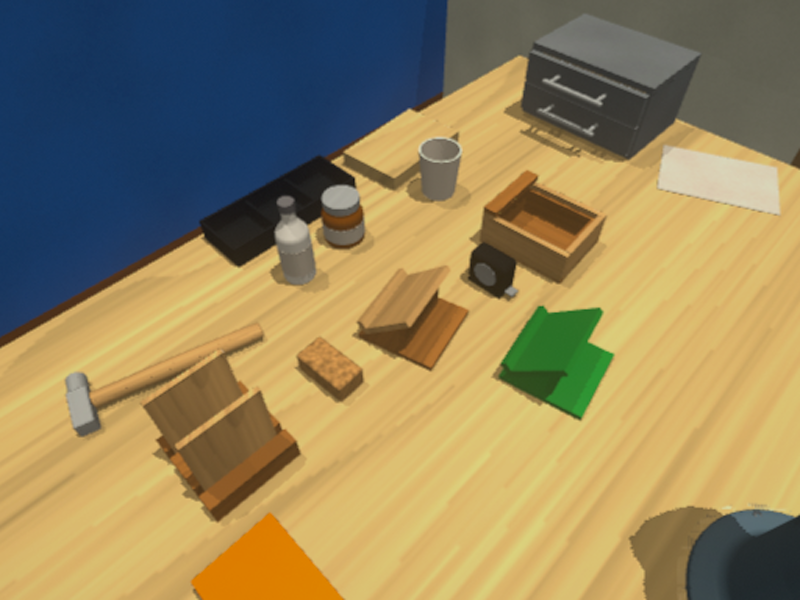

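View pics/wrist0.png

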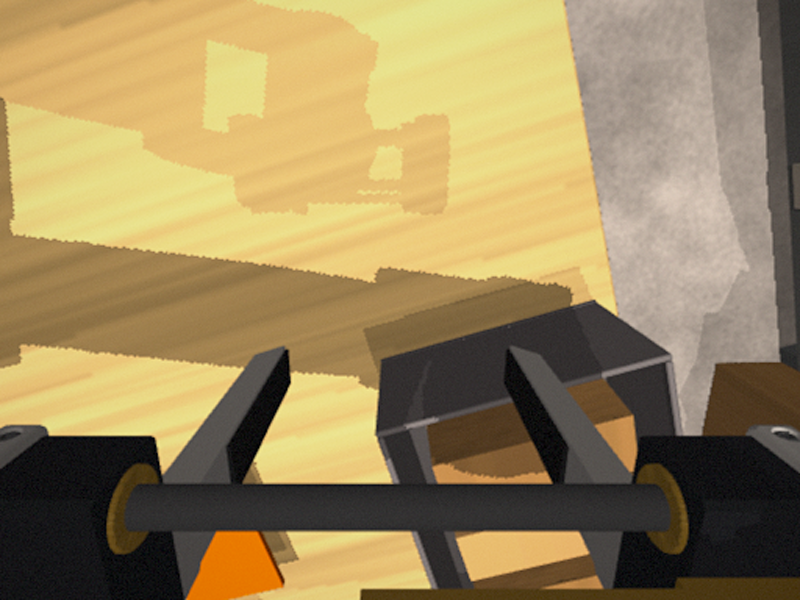

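```bash
python3 - <<'E'
import pickle,cv2,numpy as np
D=pickle.load(open("d0.pkl","rb"))
s=D["scene"]["frame"][:,:,::-1]; d=D["side"]["frame"][:,:,::-1]
a=cv2.resize(s[125:205,310:400],(600,533),interpolation=cv2.INTER_CUBIC)
b=cv2.resize(d[215:335,85:205],(600,600),interpolation=cv2.INTER_CUBIC)
cv2.imwrite("pics/za.png",a);cv2.imwrite("pics/zb.png",b)
E
```

```text
(no output)
```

View pics/za.png

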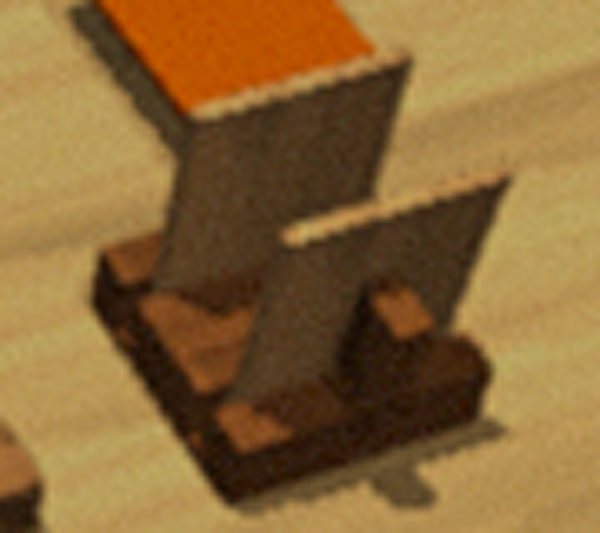

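View pics/zb.png

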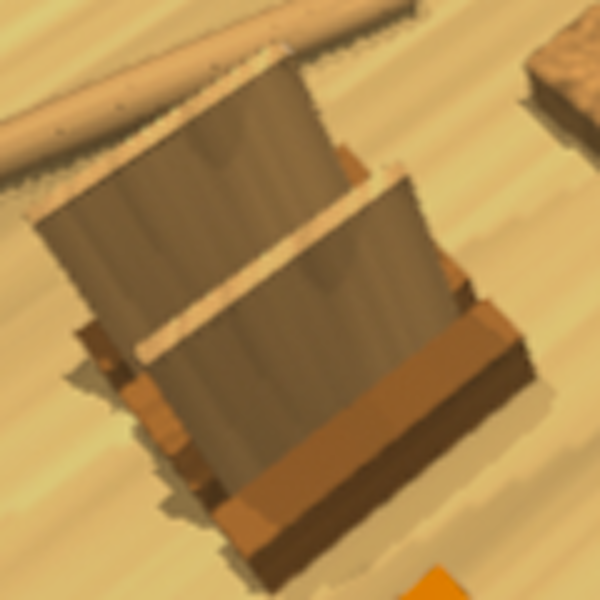

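```bash
cat > h.py <<'E'
import cv2,numpy as np,pickle
def zoom(img,u0,v0,u1,v1,name,k=None):
    k=k or min(800/(u1-u0),600/(v1-v0))
    c=cv2.resize(np.ascontiguousarray(img[v0:v1,u0:u1,::-1]),None,fx=k,fy=k,interpolation=cv2.INTER_CUBIC)
    for u in range(-(-u0//10)*10,u1,10):
        x=int((u-u0+.5)*k); cv2.line(c,(x,0),(x,8 if u%50 else 16),(255,0,255),1)
        if u%20==0: cv2.putText(c,str(u),(x+2,12),0,.4,(255,0,255),1)
    for v in range(-(-v0//10)*10,v1,10):
        y=int((v-v0+.5)*k); cv2.line(c,(0,y),(8,y),(255,0,255),1)
        if v%20==0: cv2.putText(c,str(v),(2,y-2),0,.4,(255,0,255),1)
    cv2.imwrite(name,c)
def ray(d,uv):
    R,t=d["R"],d["t"]
    p=np.array([(uv[0]-d["cx"])/d["fx"],(uv[1]-d["cy"])/d["fy"],1.])
    return -R.T@t, R.T@p
def onz(d,uv,z):
    o,r=ray(d,uv); return o+r*(z-o[2])/r[2]
def tri(pairs):
    A=np.zeros((3,3));b=np.zeros(3);L=[ray(d,uv) for d,uv in pairs]
    for o,r in L:
        r=r/np.linalg.norm(r);P=np.eye(3)-np.outer(r,r);A+=P;b+=P@o
    X=np.linalg.solve(A,b)
    return X, [np.linalg.norm(np.cross(r/np.linalg.norm(r),X-o)) for o,r in L]
def proj(d,X):
    p=d["R"]@np.asarray(X)+d["t"]; return np.array([d["fx"]*p[0]/p[2]+d["cx"],d["fy"]*p[1]/p[2]+d["cy"]])
E
python3 - <<'E'
from h import *
D=pickle.load(open("d0.pkl","rb"))
s=D["scene"]["frame"]; d=D["side"]["frame"]
zoom(s,212,165,292,235,"pics/rest_s.png");zoom(d,220,160,310,240,"pics/rest_d.png")
zoom(s,100,185,190,265,"pics/box_s.png");zoom(d,300,105,390,180,"pics/box_d.png")
E
```

```text
(no output)
```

View pics/rest_s.png

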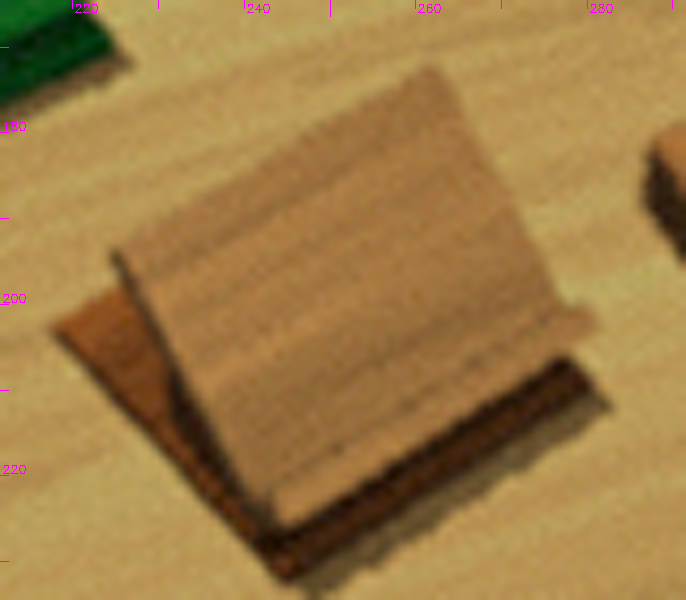

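View pics/rest_d.png

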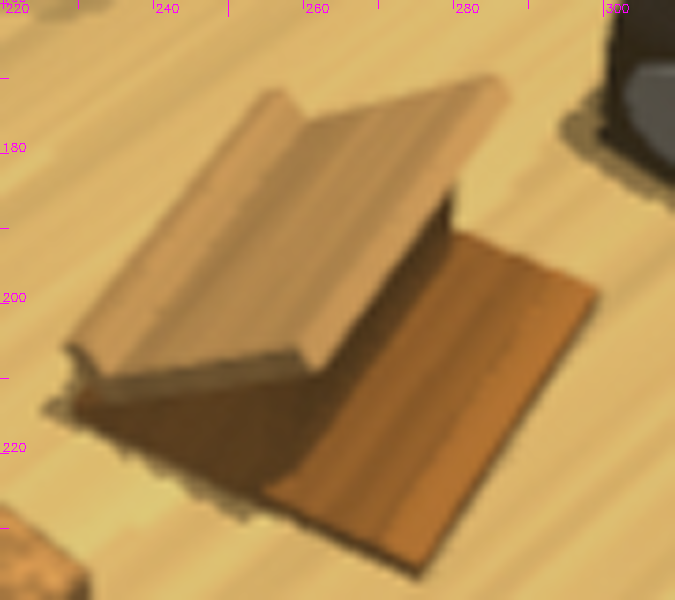

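View pics/box_s.png

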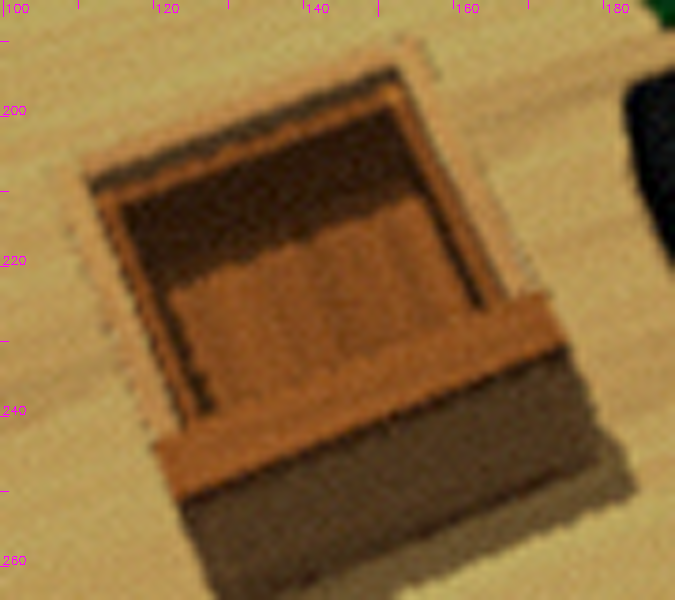

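View pics/box_d.png

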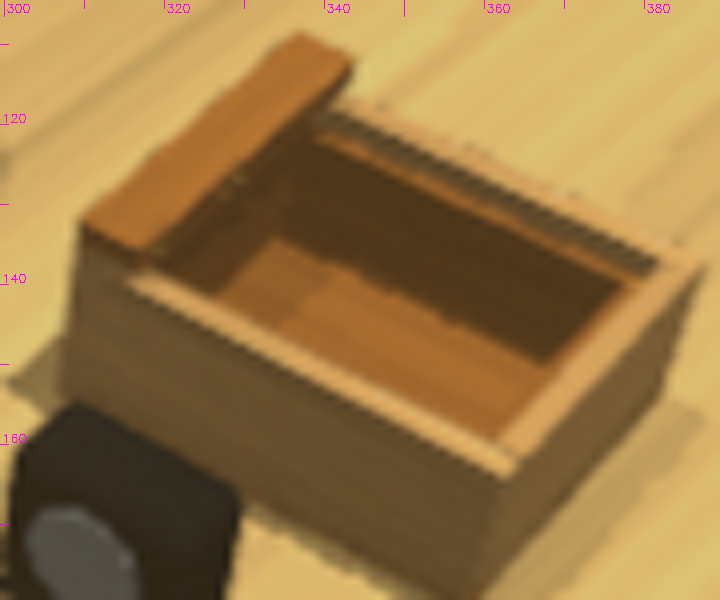

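```bash
python3 - <<'E'
from h import *
np.set_printoptions(precision=4,suppress=True)
D=pickle.load(open("d0.pkl","rb")); S,d=D["scene"],D["side"]
print("rest top R",tri([(S,(262.0,172.1)),(d,(259.5,205.8))])); print("rest top L",tri([(S,(224.9,193.7)),(d,(284.8,169.5))]))
print("foot R",tri([(S,(276.8,199.5)),(d,(234.2,209.9))]))
print("foot L",tri([(S,(243.3,222.5)),(d,(260.6,175.5))]))
for n,a,b in [("lip in L",(120.2,243.4),(343.5,112.3)),("lip in R",(172.2,223.8),(317,135.8)),("lip out R",(175.5,230.8),(309.8,132)),("lip out L",(123.5,251.2),(337,108.5)),("-x R",(157.3,193.5),(362.6,164.3)),("-x L",(108.2,208.5),(387.6,137.6))]:
    print(n,tri([(S,a),(d,b)]),onz(S,a,.075 if 'lip' in n else .06),onz(d,b,.075 if 'lip' in n else .06))
# lid top edge: za zoom 6.667 origin 310,125 ; zb 5 origin 85,215
f=lambda x,y:(310+x/6.667-.5,125+y/6.667-.5)
g=lambda x,y:(85+x/5-.5,215+y/5-.5)
print("lid top L", tri([(S,f(290,240)),(d,g(290,50))]),"R",tri([(S,f(510,178)),(d,g(35,220))]))
print("blank top L", tri([(S,f(195,112)),(d,g(405,170))]),"R",tri([(S,f(408,55)),(d,g(145,358))]))
print("bar", onz(S,f(402,312),.096))
for p in [(100,260),(235,490),(485,370)]: print("stand S top-ish",onz(S,f(*p),.036))
E
```

```text
rest top R (array([0.515 , 0.0479, 0.0824]), [np.float64(0.0009151317874228457), np.float64(0.0009151317874228982)])
rest top L (array([ 0.546 , -0.0665,  0.0826]), [np.float64(0.0018827894171757837), np.float64(0.0018827894171758119)])
foot R (array([0.5763, 0.0649, 0.0298]), [np.float64(0.0011626856321344638), np.float64(0.0011626856321343285)])
foot L (array([ 0.6081, -0.0472,  0.0304]), [np.float64(0.002261176104783742), np.float64(0.0022611761047836515)])
lip in L (array([ 0.5811, -0.3398,  0.0726]), [np.float64(0.0007296584320811764), np.float64(0.0007296584320811436)]) [ 0.5821 -0.3401  0.075 ] [ 0.5797 -0.336   0.075 ]
lip in R (array([ 0.5733, -0.2148,  0.0722]), [np.float64(0.0006757337940178608), np.float64(0.0006757337940179144)]) [ 0.5759 -0.2145  0.075 ] [ 0.5712 -0.2127  0.075 ]
lip out R (array([ 0.5955, -0.2136,  0.072 ]), [np.float64(0.0009468203812501469), np.float64(0.0009468203812501081)]) [ 0.5983 -0.2131  0.075 ] [ 0.5932 -0.2116  0.075 ]
lip out L (array([ 0.6035, -0.3386,  0.073 ]), [np.float64(0.0010350786455832154), np.float64(0.0010350786455830515)]) [ 0.6
[... 269 characters left out ...]
02420979310635826), np.float64(0.00242097931063577)]) [ 0.4581 -0.3464  0.06  ] [ 0.4487 -0.3457  0.06  ]
lid top L (array([0.6086, 0.2549, 0.1333]), [np.float64(0.0009373224456853987), np.float64(0.0009373224456852642)]) R (array([0.6122, 0.353 , 0.1312]), [np.float64(0.0004064457420108166), np.float64(0.000406445742010613)])
blank top L (array([0.5363, 0.2561, 0.1352]), [np.float64(0.00020616400287472148), np.float64(0.00020616400287478515)]) R (array([0.5398, 0.3535, 0.1333]), [np.float64(0.0002939385510635392), np.float64(0.0002939385510633839)])
bar [0.6314 0.3005 0.096 ]
stand S top-ish [0.5158 0.2398 0.036 ]
stand S top-ish [0.6452 0.2287 0.036 ]
stand S top-ish [0.6311 0.3556 0.036 ]
```

```bash
cat >> h.py <<'E'
from scipy.spatial.transform import Rotation as Ro
from rig import *
np.set_printoptions(precision=4,suppress=True)
G=bot.grip_point_offset
def ori(xd,zd):
    z=np.array(zd,float);z/=np.linalg.norm(z);x=np.array(xd,float);x-=z*(x@z);x/=np.linalg.norm(x)
    return Ro.from_matrix(np.c_[x,np.cross(z,x),z])
def eu(R): return R.as_euler('xyz')
def tcp(gp,R): return np.asarray(gp)+R.as_matrix()[:,2]*G
def toolR(): return Ro.from_euler('xyz',get_orientation())
def look():
    p,R=np.array(get_tool_pos()),toolR().as_matrix(); d=vision.get_image("wrist")
    H=np.array(d["hand_eye"]); Rc=R@H[:3,:3]; tc=R@H[:3,3]+p
    d["R"]=Rc.T; d["t"]=-Rc.T@tc; return d
def rz(a,v): return Ro.from_euler('z',a).apply(v)
# scene
LYAW=-0.036; LTOP=np.array([.6104,.3040]); 
RYAW=0.27; FOOT=np.array([.592,.009,.030]); 
BYAW=0.062; SEAT=np.array([.5237,-.2805,.054])
c40,s40=np.cos(np.radians(40)),np.sin(np.radians(40))
E
python3 - <<'E'
from h import *
def chk(n,gp,R):
    q=bot.solve_ik(tcp(gp,R),eu(R)); print(n,None if q is None else np.array(q))
xl=rz(LYAW,[1,0,0])
for sg in (1,-1):
    chk("stand",[.63,.303,.08],ori(sg*xl,[0,0,-1])); chk("up",[.63,.303,.25],ori(sg*xl,[0,0,-1]))
xr=rz(RYAW,[1,0,0]); n=s40*xr+[0,0,c40]; dn=c40*xr-np.array([0,0,s40])
bar=FOOT-65*1e-3*dn+.023*n; print(bar)
for sg in (1,-1):
    chk("rest",bar,ori(sg*n,dn)); chk("restup",bar+[0,0,.15],ori(sg*n,dn))
    for a in (40,30,20,10,0):
        z=-(np.sin(np.radians(a))*xr+[0,0,np.cos(np.radians(a))])
        chk(f"regrip{a}",bar,ori(sg*xr,z)); chk(f"  up{a}",bar-.1*z,ori(sg*xr,z))
xb=rz(BYAW,[1,0,0])
for sg in (1,-1):
    for a in (15,0,-25):
        z=-(np.sin(np.radians(a))*xb+[0,0,np.cos(np.radians(a))])
        chk(f"box{a}",SEAT+[0,0,.025],ori(sg*xb,z))
E
```

```text
stand [ 0.2865  0.5027  1.5039 -0.      1.135   1.8933]
up [ 0.2865  0.339   1.3958 -0.      1.4068  1.8933]
stand [ 0.2865  0.5027  1.5039  0.      1.135  -1.2483]
up [ 0.2865  0.339   1.3958  0.      1.4068 -1.2483]
[ 0.5583 -0.0003  0.0894]
rest [-0.4558 -0.0479  2.3669  1.4123  0.5409 -0.334 ]
restup [-0.4558 -0.3954  2.3091  0.889   0.714   0.3027]
regrip40 [-0.0951  0.6154  1.4467 -0.2349  1.7395  1.2458]
  up40 [-0.0654  0.6569  1.2302 -0.2268  1.9162  1.2318]
regrip30 [-0.1147  0.5076  1.5504 -0.1888  1.575   1.2327]
  up30 [-0.0888  0.5084  1.3751 -0.1794  1.7508  1.2243]
regrip20 [-0.1391  0.4003  1.6587 -0.1383  1.4065  1.2067]
  up20 [-0.1187  0.3595  1.5233 -0.13    1.5836  1.2018]
regrip10 [-0.1686  0.2958  1.7699 -0.0782  1.2352  1.1639]
  up10 [-0.1565  0.2115  1.6736 -0.0728  1.4161  1.1613]
regrip0 [-0.2037  0.1967  1.8822 -0.      1.0627  1.0971]
  up0 [-0.2037  0.066   1.8248 -0.      1.2508  1.0971]
rest None
restup None
regrip40 [-0.0951  0.6154  1.4467 -0.2349  1.7395 -1.8958]
  up40 [-0.0654  0.6569  1.2302 -0.2268  1.9162 -1.9097]
regrip30 [-0.1147  0.5076  1.5504 -0.1888  1.575  -1.9089]
  up30 [-0.0888  0.5084  1.3751 -0.1794  1.7508 -1.9173]
regrip20 [-0.1391  0.4003  1.6587 -0.1383  1.4065 -1.9349]
  up20 [-0.1187  0.3595  1.5233 -0.13    1.5836 -1.9398]
regrip10 [-0.1686  0.2958  1.7699 -0.0782  1.2352 -1.9777]
  up10 [-0.1565  0.2115  1.6736 -0.0728  1.4161 -1.9803]
regrip0 [-0.2037  0.1967  1.8822 -0.      1.0627 -2.0445]
  up0 [-0.2037  0.066   1.8248 -0.      1.2508 -2.0445]
box15 [-0.6106  0.4209  1.6382 -0.1685  1.2928  0.9616]
box0 [-0.6824  0.2884  1.7929 -0.      1.0602  0.8264]
box-25 [-0.8328  0.1359  2.03    0.5008  0.7568  0.3457]
box15 [-0.6106  0.4209  1.6382 -0.1685  1.2928 -2.18  ]
box0 [-0.6824  0.2884  1.7929  0.      1.0602 -2.3152]
box-25 None
```

```bash
python3 - <<'E'
from h import *
xl=rz(LYAW,[1,0,0]); R=ori(xl,[0,0,-1])
bot.reach(tcp([.63,.302,.27],R),eu(R))
d=look(); pickle.dump(d,open("w1.pkl","wb")); cv2.imwrite("pics/w1.png",cv2.resize(d["frame"][:,:,::-1],(800,600),interpolation=cv2.INTER_CUBIC))
print(get_clock(),get_tool_pos())
for n,X in [("lidtopL",[.6086,.2549,.1333]),("R",[.6122,.353,.1312]),("bar",[.6314,.3005,.096])]: print(n,proj(d,X)*800/512)
E
```

```text
2.175 [0.6295 0.3028 0.2511]
lidtopL [465.9153 317.1787]
R [326.419  315.9376]
bar [399.5524 275.0803]
```

View pics/w1.png

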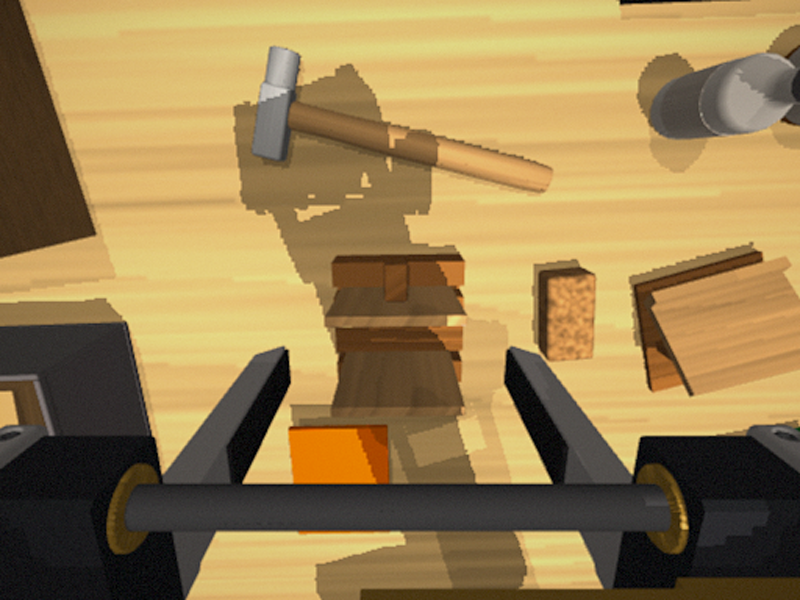

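```bash
python3 - <<'E'
from h import *
d=pickle.load(open("w1.pkl","rb"));k=512/800
zoom(d["frame"],200,155,310,235,"pics/w1z.png")
for p in [(384,264),(408,264)]: print(onz(d,(p[0]*k,p[1]*k),.096))
for p in [(327,326),(467,322),(327,318),(467,315)]: print("top",onz(d,(p[0]*k,p[1]*k),.135))
for p in [(332,257),(464,257)]: print("stand +x edge",onz(d,(p[0]*k,p[1]*k),.036))
E
```

```text
[0.6405 0.3121 0.096 ]
[0.6399 0.2938 0.096 ]
top [0.606  0.3525 0.135 ]
top [0.6056 0.2544 0.135 ]
top [0.612 0.352 0.135]
top [0.6108 0.2544 0.135 ]
stand +x edge [0.6354 0.3604 0.036 ]
stand +x edge [0.6313 0.2425 0.036 ]
```

View pics/w1z.png

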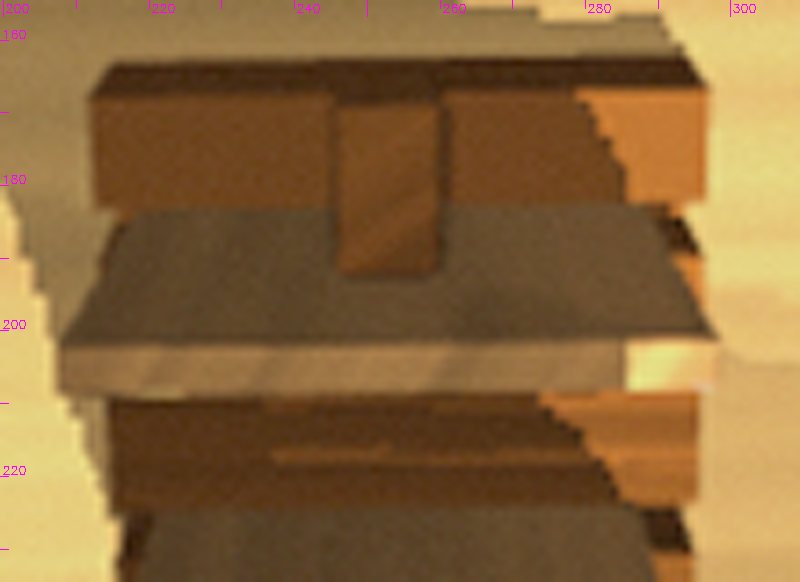

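```bash
python3 - <<'E'
from h import *
d=pickle.load(open("w1.pkl","rb"))
f=lambda x,y:(200+x/7.27-.5,155+y/7.27-.5)
for p in [(335,103),(440,103),(340,272),(438,272)]: print("bar",onz(d,f(*p),.096))
for p in [(62,395),(715,388),(70,346),(712,340)]: print("top",onz(d,f(*p),.135))
for p in [(92,92),(708,88)]: print("stand +x edge",onz(d,f(*p),.036))
E
```

```text
bar [0.6408 0.3123 0.096 ]
bar [0.6403 0.2951 0.096 ]
bar [0.6119 0.3127 0.096 ]
bar [0.6114 0.2962 0.096 ]
top [0.6058 0.3539 0.135 ]
top [0.6036 0.2555 0.135 ]
top [0.6136 0.3521 0.135 ]
top [0.6112 0.256  0.135 ]
stand +x edge [0.6316 0.3612 0.036 ]
stand +x edge [0.6283 0.2425 0.036 ]
```

```bash
python3 - <<'E'
from h import *
b=.051; xs=rz(LYAW,[1,0,0]); zl=np.sin(b)*xs+[0,0,np.cos(b)]; xl=np.cos(b)*xs-[0,0,np.sin(b)]
R=ori(xl,-zl); bar=np.array([.602,.3042,.006])+.065*zl+.019*xl; g=bar+.008*zl
print(bar,g)
bot.gripper_to(.05)
bot.reach(tcp(g+.1*zl,R),eu(R))
print(bot.move_straight(tcp(g,R),eu(R),v=.12,guard=8),get_tool_pos(),get_contact_force())
bot.gripper_to(.0,squeeze=30)
print(get_finger_gap(),get_contact_force())
p=np.array(get_tool_pos())
bot.move_straight(p+.04*zl,v=.08); print(get_contact_force(),get_finger_gap())
bot.move_straight(p+[0.0,0,.2],v=.15)
print(get_finger_gap(),get_contact_force(),get_clock())
for n in ("scene","side"):
    d=vision.get_image(n);pickle.dump(d,open(f"{n}1.pkl","wb")); zoom(d["frame"],*((270,60,430,190) if n=="scene" else (60,120,260,290)),f"pics/{n}1.png")
d=look();cv2.imwrite("pics/w2.png",d["frame"][:,:,::-1])
E
```

```text
[0.6243 0.3034 0.0699] [0.6247 0.3034 0.0779]
False [0.6246 0.3037 0.0604] [-0.0478  0.3157  0.1702]
0.017699906708914425 [ 0.1027 -0.329   1.8257]
[-0.1289 -0.1919 -0.7457] 0.017835791311284065
0.017895658465715968 [-1.1265  0.1016 -0.9488] 6.9083
```

View pics/scene1.png

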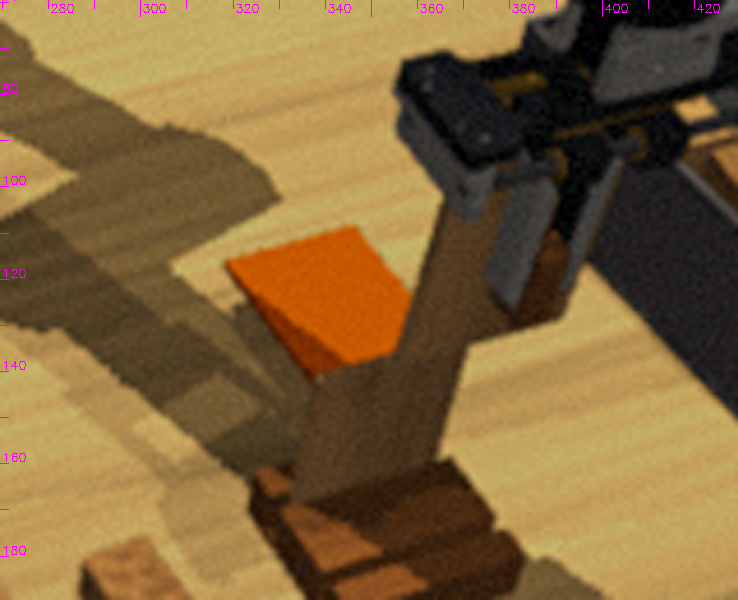

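View pics/w2.png

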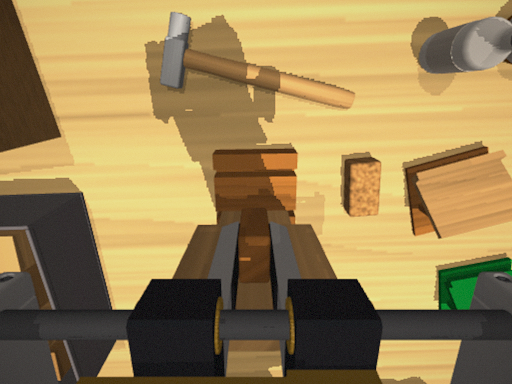

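```bash
python3 - <<'E'
from h import *
D=pickle.load(open("d0.pkl","rb")); S=D["scene"]
for n,p in [("glue",(473,410)),("varn",(413,450)),("tape",(307,350)),("greenTop",(330,215)),("greenTopL",(268,252)),("cup",(275,485)),("sander",(475,315))]:
    print(n,onz(S,(p[0]*.64,p[1]*.64),.08 if 'green' in n else 0))
E
```

```text
glue [0.7565 0.0506 0.    ]
varn [ 0.7819 -0.0635  0.    ]
tape [ 0.5466 -0.1514  0.    ]
greenTop [ 0.3387 -0.0307  0.08  ]
greenTopL [ 0.3832 -0.1586  0.08  ]
cup [ 0.7537 -0.269   0.    ]
sander [ 0.5904  0.1402 -0.    ]
```

```bash
cat >> h.py <<'E'
xr=rz(RYAW,[1,0,0]); nr=s40*xr+[0,0,c40]; dn=c40*xr-np.array([0,0,s40]); yr=rz(RYAW,[0,1,0])
E
python3 - <<'E'
from h import *
R=ori(nr,dn); gf=FOOT-.073*dn+.023*nr
A=gf-.004*dn+.1*nr
try:
    bot.move_straight(tcp(A,R),eu(R),v=.2); print("line")
except bot.IKError as e:
    print("IK",e); bot.reach(tcp(A+[0,0,.05],R),eu(R))
print(get_tool_pos(),get_clock(),get_finger_gap(),get_joint_positions())
bot.move_straight(tcp(gf-.004*dn+.02*nr,R),eu(R),v=.12)
for n in ("scene","side"):
    d=vision.get_image(n);pickle.dump(d,open(f"{n}2.pkl","wb")); zoom(d["frame"],*((190,120,310,240) if n=="scene" else (210,110,330,240)),f"pics/{n}2.png")
E
```

```text
line
[0.6253 0.0183 0.1619] 10.3 0.01766902573282087 [-0.3639 -0.1179  2.2273  1.0929  0.5363  0.1005]
```

View pics/scene2.png

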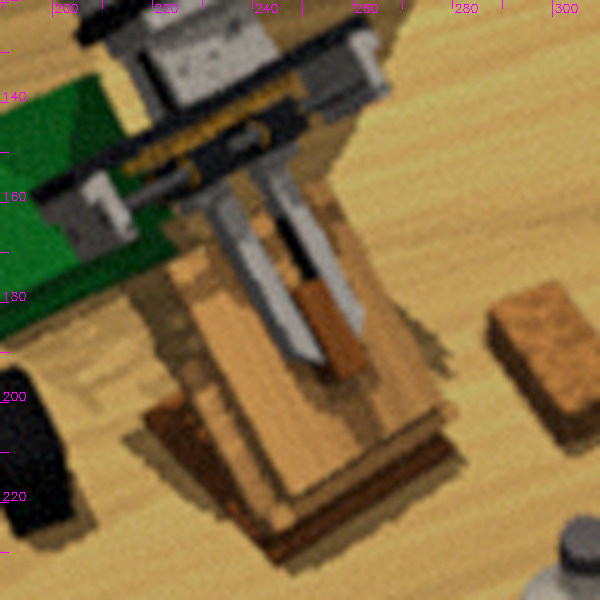

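View pics/side2.png

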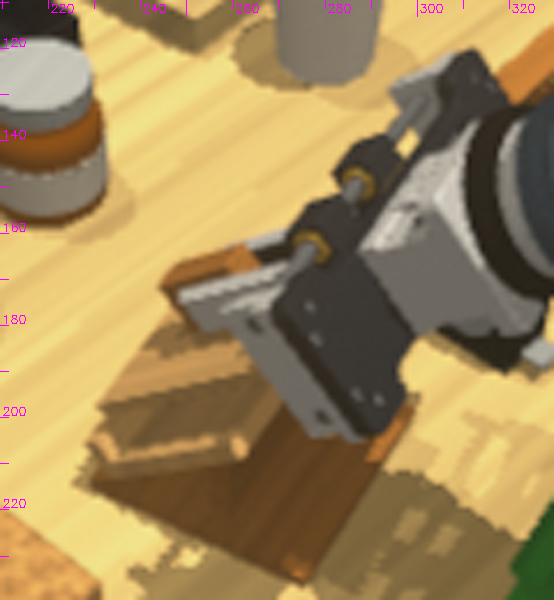

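```bash
python3 - <<'E'
from h import *
p=np.array(get_tool_pos())
h=bot.move_straight(p-.027*nr,v=.03,guard=4); q=np.array(get_tool_pos()); print(h,(q-p)@nr,get_contact_force())
h=bot.move_straight(q+.012*dn,v=.02,guard=4); r=np.array(get_tool_pos()); print(h,(r-q)@dn,(r-p)@nr,get_contact_force(),get_moment())
print(get_clock())
E
```

```text
True -0.0211638476920974 [1.8148 0.6895 2.2977]
True 0.003806031859130683 -0.020898903920627748 [-7.385  -0.237   6.8824] [-0.0972  0.2116 -0.2139]
12.2167
```

Contacts occurred where expected (21 mm to the slope, 3.8 mm to the ledge). Release and retreat along the tool axis.

```bash
python3 - <<'E'
from h import *
bot.gripper_to(.055); bot.hold(.3)
p=np.array(get_tool_pos())
bot.move_straight(p-.07*dn,v=.15)
bot.move_straight(p-.09*dn+.12*nr,v=.25)
print(get_clock(),get_contact_force())
R=ori(xr,-nr)
gb=FOOT-.065*dn+.023*nr
print(bot.solve_ik(tcp(gb+.16*nr,R),eu(R)))
for n in ("scene","side"):
    d=vision.get_image(n);pickle.dump(d,open(f"{n}3.pkl","wb")); zoom(d["frame"],*((200,140,300,240) if n=="scene" else (210,130,320,240)),f"pics/{n}3.png")
E
```

```text
14.5083 [ 0.4767  0.1305 -0.696 ]
[-0.0498  0.7034  1.0742 -0.227   2.0263  1.2211]
```

View pics/scene3.png

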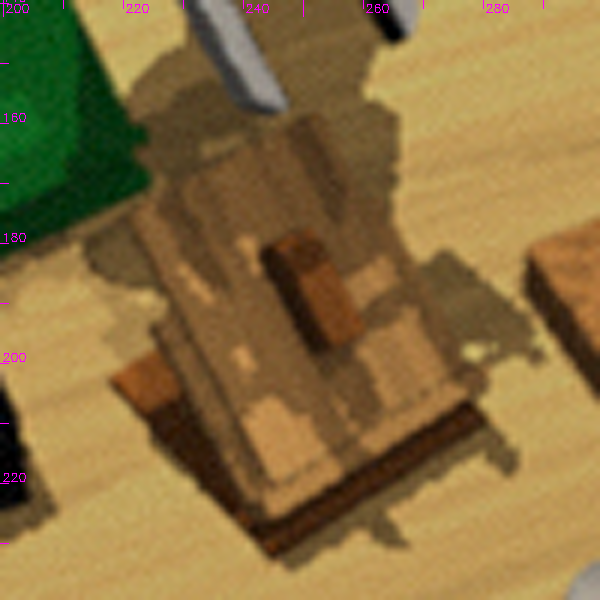

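View pics/side3.png

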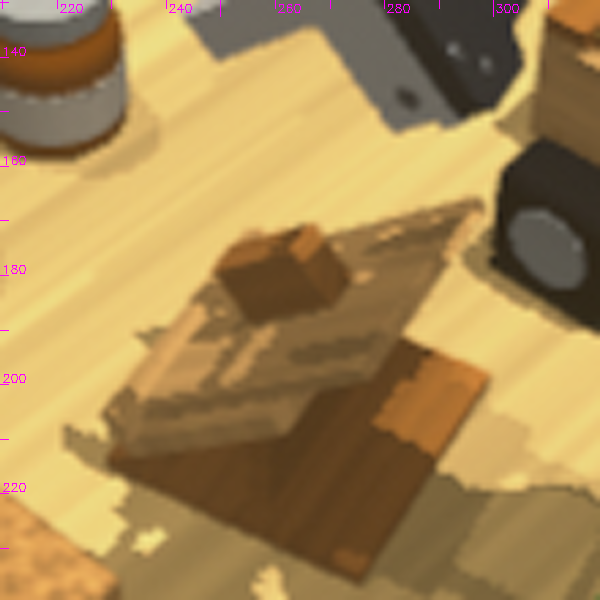

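```bash
python3 - <<'E'
from h import *
xb=rz(BYAW,[1,0,0])
p=np.array(get_tool_pos()); bot.move_straight(p+[-.02,0,.08],v=.3)
R=ori(xb,[0,0,-1]); bot.reach(tcp(SEAT-.03*xb+[0,0,.2],R),eu(R)); d=look(); pickle.dump(d,open("wbox.pkl","wb"))
zoom(d["frame"],150,60,350,210,"pics/wbox.png"); print(get_clock())
R=ori(xr,-nr); gb=FOOT-.065*dn+.023*nr
bot.reach(tcp(gb+.14*nr,R),eu(R)); d=look(); pickle.dump(d,open("wrest.pkl","wb"))
zoom(d["frame"],140,80,370,250,"pics/wrest.png"); print(get_clock())
E
```

```text
16.2083
17.5583
```

View pics/wbox.png

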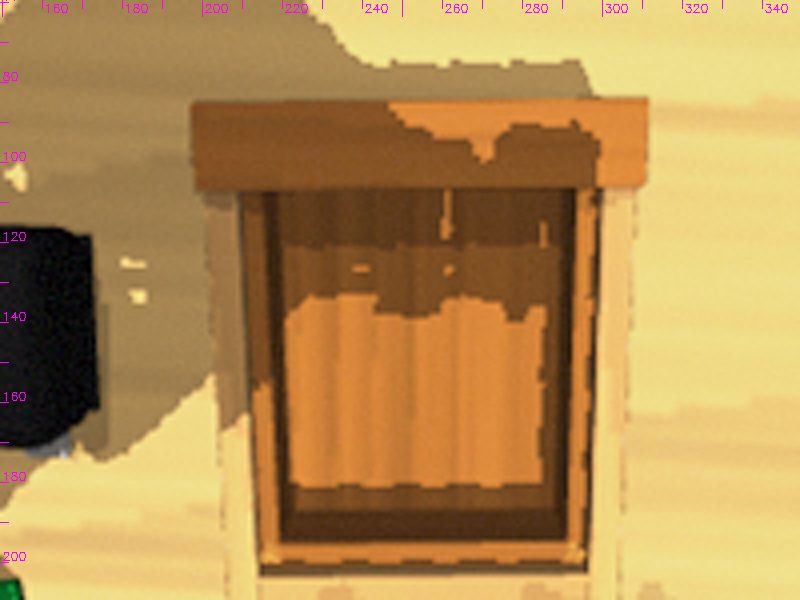

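View pics/wrest.png

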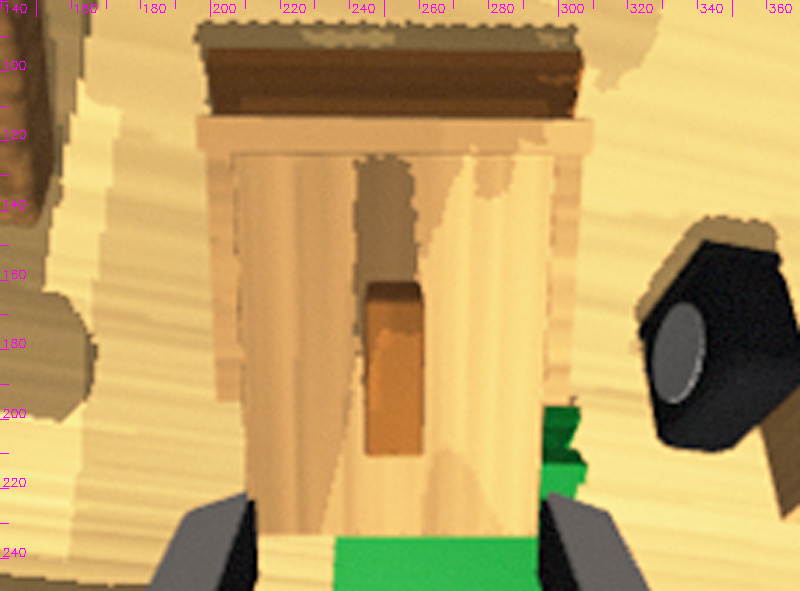

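```bash
python3 - <<'E'
from h import *
d=pickle.load(open("wrest.pkl","rb")); k=800/230
f=lambda x,y:(140+x/k-.5,80+y/k-.5)
def onp(uv,off):
    o,r=ray(d,uv); P0=FOOT+off*nr; return o+r*((P0-o)@nr)/(r@nr)
def rf(X): X=X-FOOT; return np.array([X@-dn,X@yr,X@nr])*1e3
for p in [(367,298),(420,298),(367,455),(422,455)]: print("bar up-slope,y",rf(onp(f(*p),.038)))
for p in [(234,155),(553,155),(258,533),(540,535)]: print("lid",rf(onp(f(*p),.008)))
d=pickle.load(open("wbox.pkl","rb")); k=4.
f=lambda x,y:(150+x/k-.5,60+y/k-.5)
xb=rz(BYAW,[1,0,0]);yb=rz(BYAW,[0,1,0])
bf=lambda X:np.array([(X-SEAT)@xb,(X-SEAT)@yb])*1e3
for p,z in [((195,189),.075),((647,185),.075),((192,101),.075),((647,98),.075),((262,574),.06),((588,574),.06),((242,192),.06),((602,190),.06),((258,545),.05),((588,545),.05)]: print(p,bf(onz(d,f(*p),z)))
E
```

```text
bar up-slope,y [40.5331  7.904  38.    ]
bar up-slope,y [40.564  -7.5448 38.    ]
bar up-slope,y [89.2883  8.4357 38.    ]
bar up-slope,y [89.3218 -8.3678 38.    ]
lid [ 1.6422 49.4828  8.    ]
lid [  1.8391 -49.1205   8.    ]
lid [129.1769  47.4553   8.    ]
lid [130.1263 -50.09     8.    ]
(195, 189) [51.3925 64.6377]
(647, 185) [ 52.6098 -63.3016]
(192, 101) [74.811  64.1797]
(647, 98) [ 75.71   -61.9432]
(262, 574) [-69.1816  52.2295]
(588, 574) [-69.0239 -54.0708]
(242, 192) [50.4373 53.5803]
(602, 190) [ 51.1153 -52.9315]
(258, 545) [-62.4552  54.6149]
(588, 545) [-62.2965 -55.182 ]
```

```bash
cat >> h.py <<'E'
BYAW=.070; SEAT=SEAT-.0015*xr*0-.0015*rz(.066,[1,0,0])
xb=rz(BYAW,[1,0,0]); Z=np.array([0,0,1.])
def boxpose(xf,zf,th,dy=0.):
    th=np.radians(th); u=np.cos(th)*xb-np.sin(th)*Z; m=np.sin(th)*xb+np.cos(th)*Z
    g=SEAT+xf*xb+zf*Z-.065*u+.030*m+dy*rz(BYAW,[0,1,0]); R=ori(u,-m); return tcp(g,R),eu(R)
E
python3 - <<'E'
from h import *
R=ori(xr,-nr); g=FOOT-.065*dn+.030*nr
bot.gripper_to(.05)
print(bot.move_straight(tcp(g,R),eu(R),v=.1,guard=6),get_contact_force(),np.array(get_tool_pos())-tcp(g,R))
bot.gripper_to(0,squeeze=40); print(get_finger_gap(),get_contact_force())
for a in [(.046,.12,10),(.046,-.0005,10),(.066,-.0005,10),(.0645,-.003,0)]: print(a,bot.solve_ik(*boxpose(*a)))
p=np.array(get_tool_pos()); bot.move_straight(p+.06*nr+.06*Z,v=.15); print(get_finger_gap(),get_contact_force())
bot.move_straight(*boxpose(.046,.10,10),v=.22)
print(get_clock(),get_finger_gap())
for n in ("scene","side"):
    d=vision.get_image(n);pickle.dump(d,open(f"{n}4.pkl","wb")); zoom(d["frame"],*((80,120,220,260) if n=="scene" else (280,50,400,180)),f"pics/{n}4.png")
d=look();cv2.imwrite("pics/w4.png",d["frame"][:,:,::-1])
E
```

```text
False [0.597  0.4139 0.3462] [0.0007 0.     0.0005]
0.017477381890053573 [ 0.5329 -0.0629  0.9896]
(0.046, 0.12, 10) [-0.6475  0.1894  1.648  -0.1155  1.4372  0.8763]
(0.046, -0.0005, 10) [-0.6475  0.3274  1.7192 -0.1215  1.2294  0.9017]
(0.066, -0.0005, 10) [-0.6265  0.3633  1.6726 -0.118   1.2422  0.92  ]
(0.0645, -0.003, 0) [-0.6848  0.282   1.7968 -0.      1.0629  0.816 ]
0.01811813794702219 [ 0.094   0.8144 -1.8437]
22.3833 0.01768939190826423
```

View pics/scene4.png

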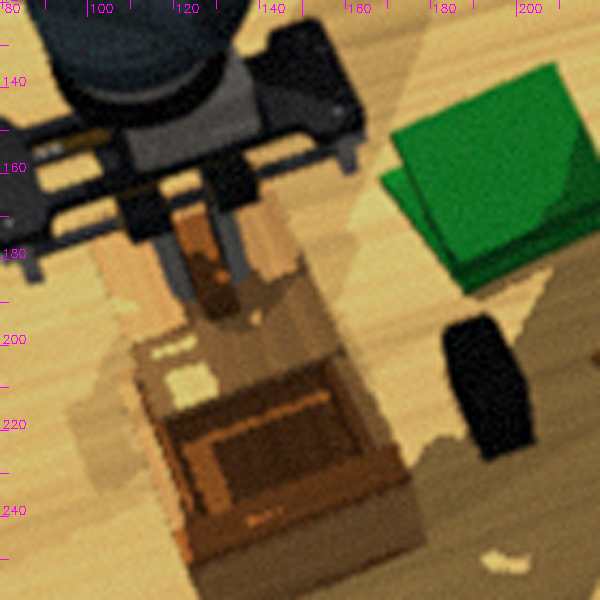

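View pics/side4.png

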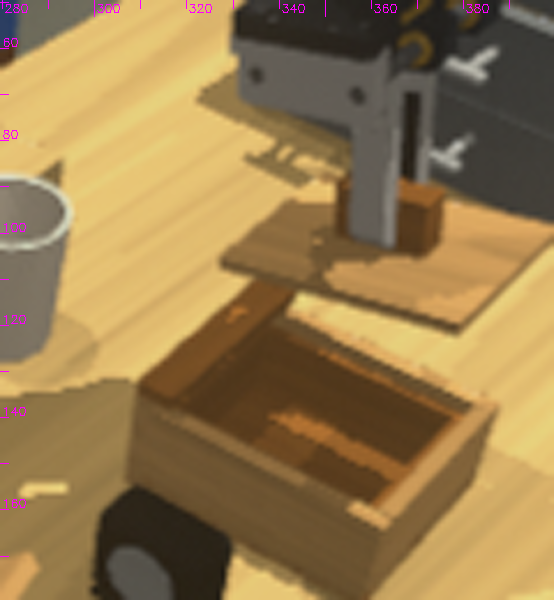

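View pics/w4.png

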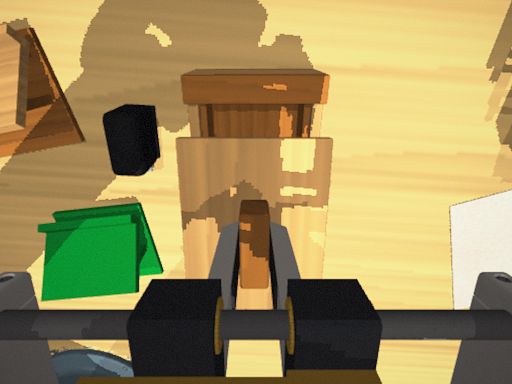

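```bash
python3 - <<'E'
from h import *
d=look()
p,R=np.array(get_tool_pos()),toolR().as_matrix()
g=p-R[:,2]*G; F=lambda x,y:g+R[:,0]*x+R[:,1]*y+R[:,2]*.022
for y in (-.05,.05): print(proj(d,F(.065,y)))
zoom(d["frame"],160,60,350,200,"pics/w4z.png")
S=vision.get_image("side")
for x,y in [(.065,-.05),(-.065,-.05),(.065,.05),(-.065,.05)]: print(proj(S,F(x,y)))
bot.move_straight(*boxpose(.046,.025,10),v=.15)
d=look();zoom(d["frame"],160,40,350,180,"pics/w5z.png")
d=vision.get_image("side");zoom(d["frame"],280,60,400,180,"pics/side5.png")
E
```

```text
[174.9279 136.2699]
[333.9213 136.3075]
[326.7875 105.0159]
[379.4932 119.4712]
[349.3264  86.1457]
[400.75    98.0671]
```

View pics/w5z.png

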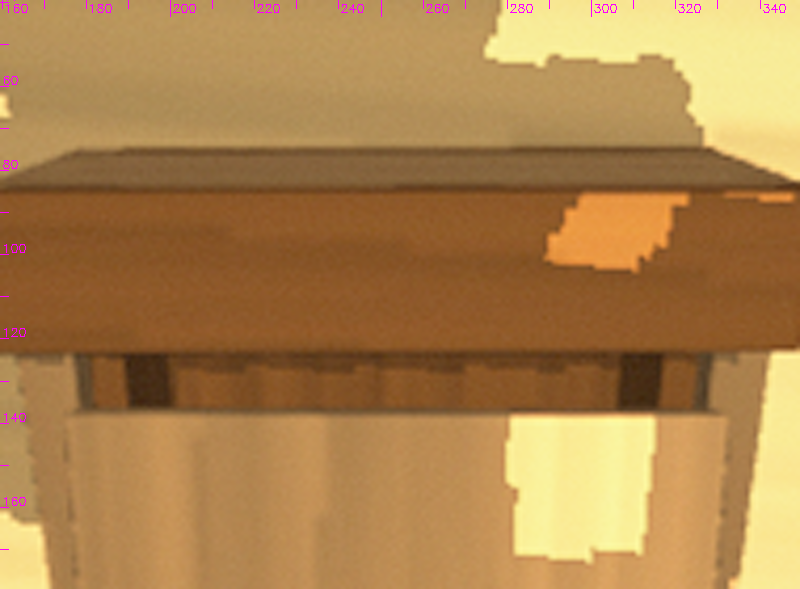

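View pics/side5.png

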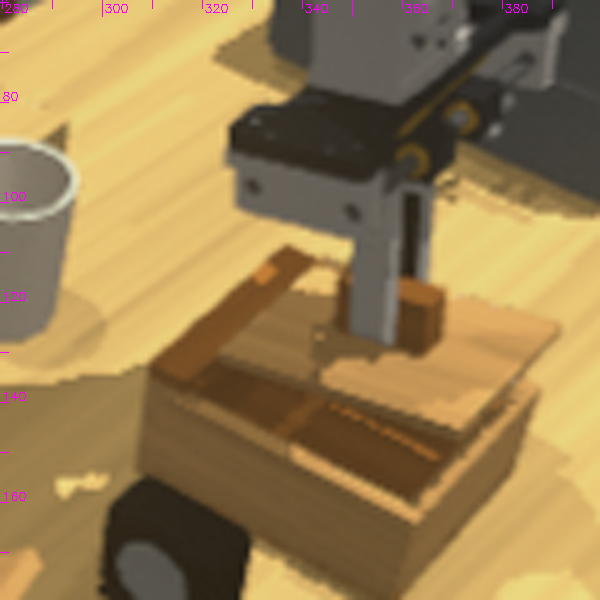

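```bash
python3 - <<'E'
from h import *
print(bot.move_straight(*boxpose(.046,.001,10),v=.08,guard=4),get_contact_force())
p=np.array(get_tool_pos())
print(bot.move_straight(*boxpose(.0665,.001,10),v=.04,guard=4),get_contact_force(),(np.array(get_tool_pos())-p)@xb,get_clock())
for n in ("scene","side"):
    d=vision.get_image(n); zoom(d["frame"],*((90,150,200,260) if n=="scene" else (290,80,400,180)),f"pics/{n}6.png")
E
```

```text
False [ 0.0395  1.1412 -1.5447]
True [-0.5033 -0.0732 -2.0689] 0.020258121388221865 24.3917
```

View pics/scene6.png

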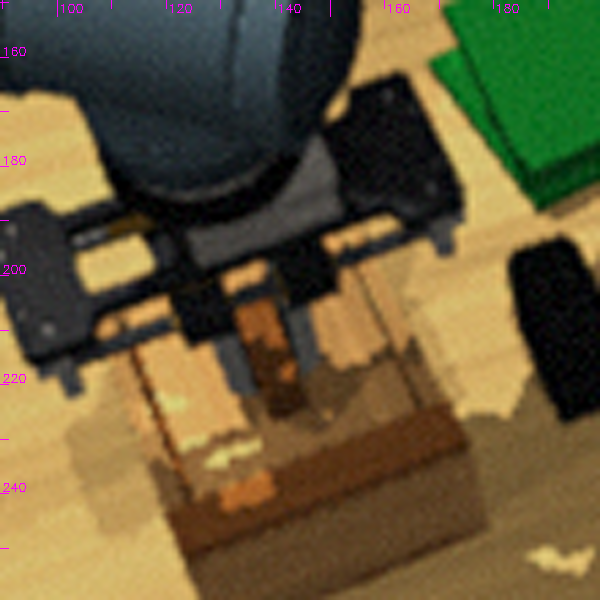

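View pics/side6.png

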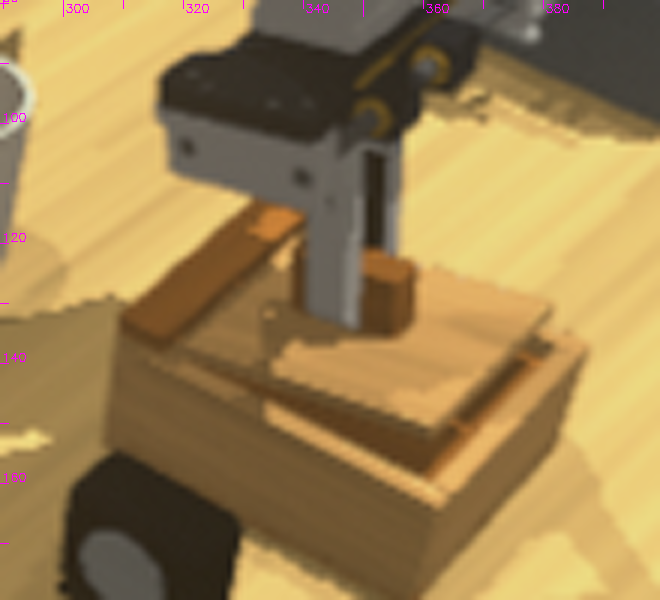

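```bash
python3 - <<'E'
from h import *
print(bot.move_straight(*boxpose(.0645,.000,7),v=.04,guard=6),get_contact_force())
print(bot.move_straight(*boxpose(.0645,-.001,3),v=.04,guard=6),get_contact_force())
print(bot.move_straight(*boxpose(.0645,-.001,0),v=.03,guard=6),get_contact_force())
p=np.array(get_tool_pos())
print(bot.move_straight(boxpose(.0645,-.0055,0)[0],v=.015,guard=3),get_contact_force(),get_moment(),(np.array(get_tool_pos())-p)[2],get_finger_gap(),get_clock())
for n in ("scene","side"):
    d=vision.get_image(n); zoom(d["frame"],*((90,150,200,260) if n=="scene" else (290,80,400,180)),f"pics/{n}7.png")
E
```

```text
False [ 0.1192  0.7474 -1.0591]
False [ 0.1242 -0.7072 -1.6188]
False [-0.0621 -0.4635 -0.3257]
True [-0.3189  1.0417  4.7921] [-0.0028  0.1856 -0.0091] -0.0030065305807147474 0.01760422587876771 25.6
```

View pics/side7.png

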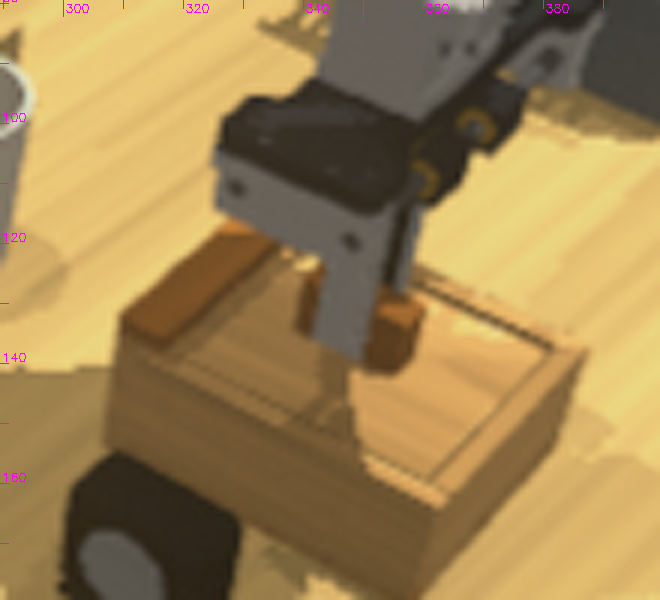

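```bash
python3 - <<'E'
from h import *
bot.gripper_to(.05); bot.hold(.2)
p=np.array(get_tool_pos()); bot.move_straight(p+.15*Z-.03*xb,v=.2); bot.hold(.3)
print(get_contact_force(),get_clock(),get_finger_gap())
d=look();pickle.dump(d,open("w8.pkl","wb"));zoom(d["frame"],150,60,350,210,"pics/w8.png")
d=vision.get_image("side");zoom(d["frame"],290,80,400,180,"pics/side8.png")
d=vision.get_image("scene");cv2.imwrite("pics/scene8.png",cv2.resize(d["frame"][:,:,::-1],(800,600)))
E
```

```text
[-0.2041 -0.0499 -0.9973] 27.8 0.0498953492923621
```

View pics/w8.png

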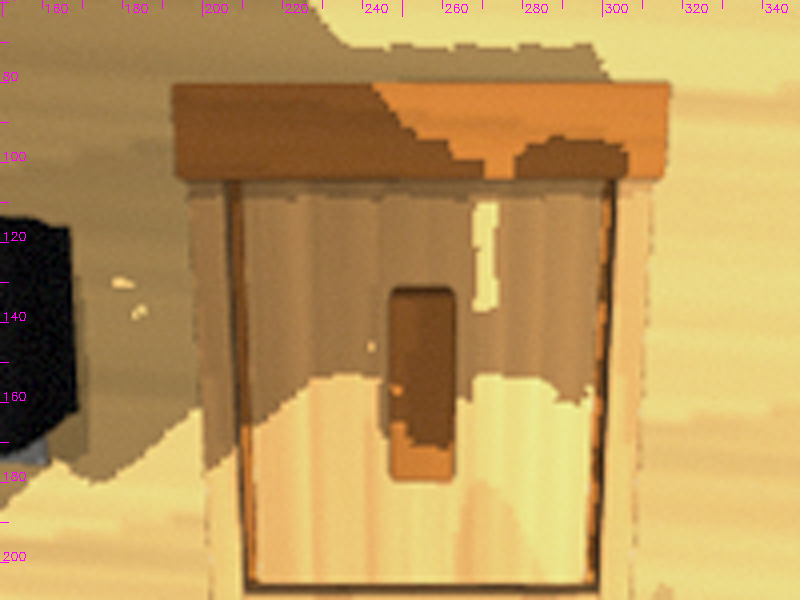

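View pics/side8.png

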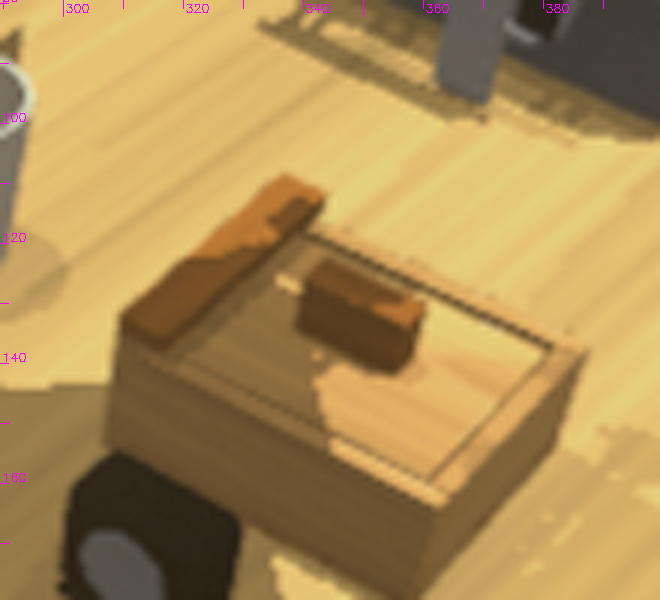

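View pics/scene8.png

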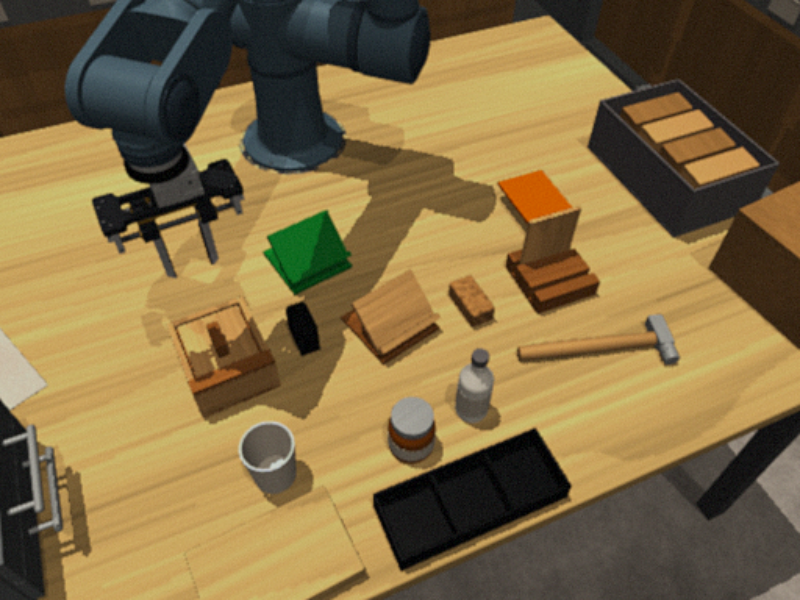

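```bash
python3 - <<'E'
from h import *
d=pickle.load(open("w8.pkl","rb")); f=lambda x,y:(150+x/4-.5,60+y/4-.5); yb=rz(BYAW,[0,1,0])
for p,z in [((391,291),.088),((455,291),.088),((390,480),.088),((456,480),.088),((252,584),.058),((592,582),.058)]:
    X=onz(d,f(*p),z)-SEAT; print(p,X@xb*1e3,X@yb*1e3)
close_job(); print(get_clock())
E
```

```text
(391, 291) 25.425340481447485 8.124635231883529
(455, 291) 25.434892303107365 -8.359085782023064
(390, 480) -24.840997756450214 8.714070881792264
(456, 480) -24.82512042492811 -9.125819280069027
(252, 584) -65.52370530556591 51.91657489059551
(592, 582) -64.76388357453047 -51.95888673923029
the job is handed in; nothing more can be done
the job is handed in; nothing more can be done
```

I closed the kit box with the lid, and the job is handed in. It took about 28 s of the 70 s allowed. No verdict is reported, so what follows is from my own checks.

- **On the rest:** I lifted the lid by its bar from the stand's +x slot and set it on the wooden rest, feeling for the slope and then the ledge. After letting go, the pictures showed it lying still with the bar up. Its bar centre was within about 0.5 mm of where it should be.
- **In the box:** I took the lid again square to its face and lowered it tilted 10°. I slid the front end under the lip until it touched the end wall, brought it flat, pressed lightly onto the seat and let go.
- **Last wrist picture:** The bar centre was about 0.3 mm from the box seat point along and 0.2 mm across, and square to the box. I took its height as given for this. That it lies flat and at the right height comes from the side picture and from feeling the seat, not from a measurement of its own.
- **Other things:** In the last scene picture the plain board is still in its slot and nothing else shows any shift. The arm is clear of everything.

Two small disagreements came up on the way. While the lid was in the hand, it sat about 2 mm lower than I had computed, and I allowed 1.5 mm for that. My first fix of the box was about 1.5 mm and 0.5° off the wrist camera's, so I used the wrist camera's.

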